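# Wedge a rocking modelling stand

### The job

The low brown wooden stand with the tub of clay on it rocks, because the foot below its blue dot is too short. Without picking anything up, push the loose wooden wedge, thin end first, under that foot just until the wedge bites and bears the foot with the stand level and no longer rocking; do not shove the stand along. Then press down firmly on the blue dot to prove that the corner no longer dips, and leave everything standing so with the hand clear; leave the other things on the worktop alone.

Things in the scene. Friction and masses are not known exactly. Their poses are not given: they have to be found in the camera images.
- stand: Low square stand, about 2 kg with its tub: brown wooden board 190 x 190 x 18 mm, top 63 mm above the worktop; four legs, ending in rubber domes of 12 mm radius, 70 mm from the board's middle along x and y. Origin: below the board's middle, at worktop level; z up. The short foot and blue dot are at the -x, +y corner. Unpressed it stands level on the other three feet.
- dot (a point): Blue dot, 28 mm across, on top of the board, straight above the short foot; 63 mm above the worktop when level. The short foot then hangs 8 to 14 mm (differs from run to run) above the worktop. Pressing here with over 4 to 6 N dips the corner until that foot meets the worktop or wedge. Frame parallel to the stand's.
- clay_tub: Yellow tub of clay, 114 mm across, 68 mm high, fixed on the board, centred 32 mm to +x and 32 mm to -y of the board's middle. Origin: middle of its underside, on the board.
- wedge: Loose pale wooden wedge, 120 mm long (x), 50 wide (y), 80 g; 24 mm thick at the back (-x), tapering evenly to 2 mm at the thin end (+x): 10 mm of travel lifts 1.8 mm. Origin: middle of its underside. Starts pointing roughly at the short foot, thin end 2 to 9 cm from it. Slides under 1 N; needs 2 to 8 N once it bites. Pushed too far it lifts the corner: the stand rocks the other way.
- wedge_back (a point): Middle of the wedge's flat back face, 12 mm above its underside; 60 mm behind its origin.
- wedge_tip (a point): Middle of the wedge's thin edge, at its underside; 60 mm ahead of its origin.
- clay_ball: Green ball of modelling clay, about 33 mm; bystander on the worktop near the wedge. Origin at its underside.
- paint_tube: White paint tube with a red cap, 28 x 110 x 13 mm, lying; bystander. Origin at the middle of its underside.
- float: Red plasterer's float, 76 x 107 x 35 mm; bystander. Origin at the middle of its underside.
- glue: White glue bottle with an orange cap, 52 mm across, 142 mm high; bystander. Origin at the middle of its underside.
- cup: White paper cup, 76 mm across, 98 mm high; bystander. Origin at the middle of its underside.
- red_brush: Red paint brush, 20 x 159 x 10 mm, lying; bystander. Origin at the middle of its underside.

How it is judged:
By the outcome, as a careful person would: the job done as asked, in the order asked, and still so for the second after the job is handed in, with the robot touching nothing.
It also fails if it takes over 61 s, if anything falls off the work surface, if the arm or the gripper's body presses on something with over 40 N, if the wrist force passes 120 N, or if a joint passes its speed limit or range.

### The arm

A 6-joint arm with a two-finger parallel gripper is mounted at the origin on a cart in front of the work surface, level with it; the furniture and walls round the work are solid. World frame = base frame: x ahead of the robot, y to its left, z up, the work surface at z = 0. Lengths are in mm, angles in rad, forces in N, time in s.
With the tool pointing down it reaches from about 375 to 925 mm from the base axis. Payload 5.7 kg.
Tool frame: the origin (TCP) lies midway between the tips of the shut fingers; the grasp point (between the pads) lies 19 mm behind it; z points along the fingers, y is the line along which they close (so a half turn about z gives the same grasp; the last joint's range is limited). The gripper opens to 85 mm and grips with 20 to 120 N. Pads are 22 mm wide; open, the fingers measure 114 mm over their backs; the gripper's body (76 mm by 85 mm) begins 54 mm behind the grasp point. The pads swing forward as they close: fully open they stand 13 mm farther back than shut.
Start: joints at [1.172, 0.359, 1.51, -0, 1.272, -0.115], TCP at [167.997, 575.969, 231.267] pointing down, gripper open.
Joint ranges: [-2.97, 2.97], [-1.01, 2.36], [0.21, 2.38], [-0.96, 4.11], [0.2, 2.71], [-2.98, 2.98]. Speed limits (rad/s): [2.39, 2.39, 3.14, 3.14, 3.14, 3.14].

### API

Orientations are given as a 3x3 rotation matrix whose columns are the frame's x, y, z axes.
In Python, from rig import env, capture, camera_info gives the robot as it stands.
- The arm moves only by the tool carry_out, never from a script. Its argument "plan" is a list of rows, each a list of 3 entries, a list of its own where there are three numbers: the shift along the tool's x, y, z in mm, then the turn, a rotation vector about the tool's x, y, z in degrees, then the opening in per cent of the stroke, from 0 (shut) to 100 (fully open). In form: [[[tx, ty, tz], [rx, ry, rz], gripper], ...]. A call has exactly 5 rows; each row shifts and turns the commanded pose from where the row before left it, along the tool's axes as they then stand; what a row does not reach is not made up. A row lasts 1/12 s, in which the tool goes at most 41.7 mm and 7.16 degrees, less where a joint would pass 70% of its speed; a pose out of reach is approached as far as the arm can. A call is refused whole if a number of a shift passes 41.7 or a number of a turn 7.16, either way. A call with a gripper value outside its range is refused whole. The fingers move at their own pace and stop on an object; the grip force is fixed at half the most. Time passes only in rows, so rows that do not move let the fingers close, or fill a call up. It gives the time, the measured TCP pose, the force, the opening and the grip force at its end, in the units of the state.
- env.get_state(): the state, without advancing time (a new reading comes with each control period).
- capture(name): name is "side" or "top"; returns the picture (420x560x3 uint8, red, green, blue); there is no depth.
- camera_info(name): a dict with "fovy" (degrees; the focal length in pixels is half the picture's height over the tangent of half this angle, whatever the lens; pixels are square), "cx", "cy" (the principal point, pixels), "k1" (the pictures are not rectified: a ray, as slopes to the right and down, at radius r is drawn at 1 + k1 r^2 times it, then the intrinsics apply), "eye" and "orientation" of the camera in the world. Camera axes: x right, y down, z forward; pixel columns grow to the right and rows downward; lengths in mm; the calibration is good to about 2 mm. A picture is of the moment at which its call begins. camera_info takes no time and is no camera call.
- env.finish_job(): hands the job in; it is judged then, once.
The state is a dict: "t": time; "qpos": joint angles; "dq": joint speeds; "tau": joint torques, N m; "tcp_pos": TCP position; "tcp_rot": TCP orientation; "force": force on the tool from outside, world axes, zero at the start; "torque": the same for the moment, N m; "grip_width": finger opening in mm; "gripper_force": force on a finger pad.
Only numpy, scipy, OpenCV 4.12 (cv2) and the standard library are available. Lean on these libraries where they do the work, as an engineer would, in place of code of your own. Each camera call takes 0.05 s, during which the arm holds its last target. There are 200 camera calls.

## Working session

There is one attempt and no reset: what is moved stays moved. The work goes in short steps, Python scripts to look and compute and a tool call to move; the robot and the scene stay as the last step left them, time stands still between calls to the robot, and variables do not carry over. Pictures are saved under pics/ and viewed, at most 10 in all, crops included, and the job is handed in when it is done.

Besides the shell and the picture viewer there is one more tool, called after "Request:" as a command line: name --argument value ..., lists and objects as JSON in quotes. carry_out: Moves the arm, as the interface text tells. Its arguments: {"type":"object","properties":{"plan":{"type":"array"}},"required":["plan"]}

```bash
mkdir -p pics; python3 - <<'E'
from rig import env,capture,camera_info
import cv2
for n in("side","top"):
    cv2.imwrite(f"pics/{n}0.png",cv2.resize(capture(n)[:,:,::-1],(800,600),interpolation=cv2.INTER_CUBIC)); print(n,camera_info(n))
print(env.get_state())
E
```

```text
side {'fovy': 47.85151579374356, 'cx': 288.8514200538366, 'cy': 209.27474690666193, 'k1': -0.04943233850506223, 'eye': array([-103.69830116,  -49.90259209,  857.99944354]), 'orientation': array([[ 0.26789133, -0.73004085,  0.62870867],
       [-0.9634455 , -0.20478363,  0.17273227],
       [ 0.00264764, -0.65200002, -0.75821433]])}
top {'fovy': 55.142453666092855, 'cx': 277.56657820471077, 'cy': 209.87744776744742, 'k1': -0.06743607565616841, 'eye': array([ 333.78319099,  126.71958755, 1021.47788303]), 'orientation': array([[ 0.06013533, -0.97504566,  0.2137047 ],
       [-0.99817597, -0.0598845 ,  0.00765318],
       [ 0.0053354 , -0.21377513, -0.97686833]])}
{'t': 0.1, 'qpos': array([ 1.17191455e+00,  3.59493090e-01,  1.51134665e+00, -1.34407743e-05,
        1.27251474e+00, -1.15069189e-01]), 'dq': array([-0.00101288, -0.00095449, -0.00223945,  0.00175355, -0.00030878,
        0.00028823]), 'tau': array([-3.38679502e-05, -5.28649521e+01, -2.79352266e+01, -4.25446087e-04,
        5.04210242e-03, -3.29161219e-05]), 'tcp_pos': array([167.75752232, 575.41168353, 230.49331958]), 'tcp_rot': array([[-9.59995872e-01,  2.80013345e-01, -6.72433609e-04],
       [ 2.80014089e-01,  9.59994509e-01, -1.62850507e-03],
       [ 1.89529419e-04, -1.75164903e-03, -9.99998448e-01]]), 'force': array([ 0.73329301, -0.2913089 , -0.27856641]), 'torque': array([ 0.00824173, -0.00014438, -0.00689941]), 'gripper_force': 0.0, 'grip_width': 85.79591065465843}
```

View pics/side0.png

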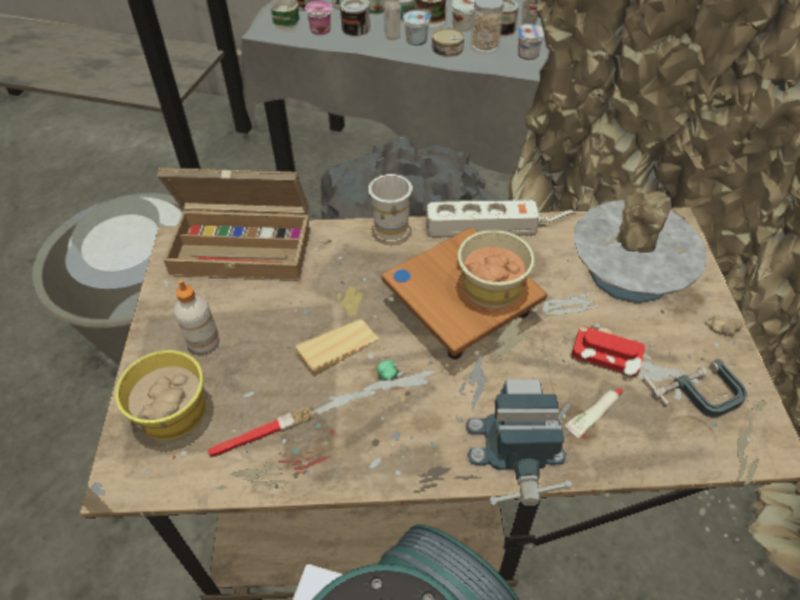

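View pics/top0.png

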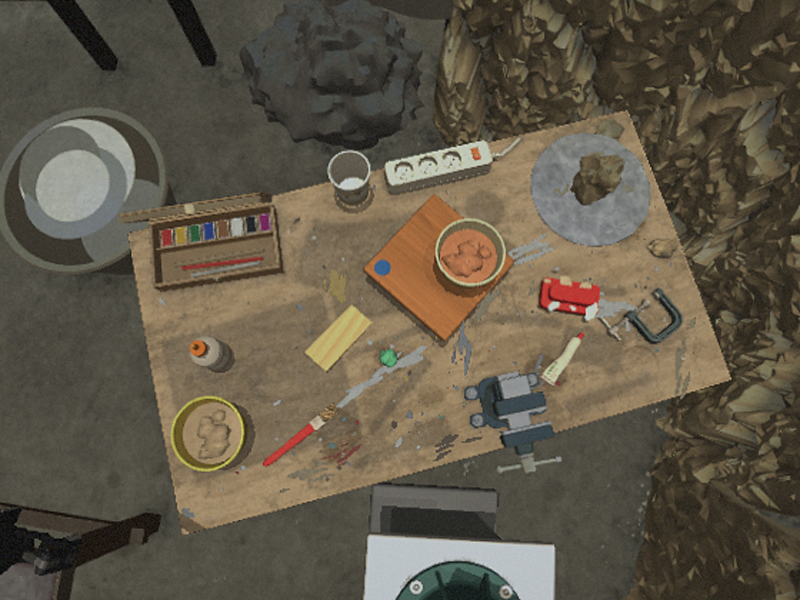

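The side view shows the wedge at about (337,345), the blue dot at (402,276) and the clay ball at (387,370). In the top view the wedge is at (338,338), the dot at (382,267) and the ball at (389,357). Next I'll take enlarged crops.

```bash
cat > h.py <<'E'
import numpy as np,cv2
from rig import env,capture,camera_info
def ray(n,u,v):
    c=camera_info(n);f=210/np.tan(np.radians(c['fovy']/2))
    d=np.array([(u-c['cx'])/f,(v-c['cy'])/f]);s=d.copy()
    for _ in range(20): s=d/(1+c['k1']*(s@s))
    w=np.array(c['orientation'])@np.r_[s,1]
    return np.array(c['eye']),w/np.linalg.norm(w)
def atz(n,u,v,z):
    e,w=ray(n,u,v);return e+w*(z-e[2])/w[2]
def tri(a,b):
    (e,w),(g,x)=ray('side',*a),ray('top',*b)
    s=np.linalg.lstsq(np.c_[w,-x],g-e,rcond=None)[0]
    p,q=e+s[0]*w,g+s[1]*x
    return (p+q)/2,np.linalg.norm(p-q)
def crop(n,u0,v0,w,h,k,name):
    im=capture(n)[v0:v0+h,u0:u0+w,::-1]
    cv2.imwrite(f'pics/{name}.png',cv2.resize(im,None,fx=k,fy=k,interpolation=cv2.INTER_CUBIC))
E
python3 - <<'E'
from h import *
crop('side',200,155,160,115,5,'s1')
crop('top',205,130,160,120,5,'t1')
E
```

```text
(no output)
```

View pics/s1.png

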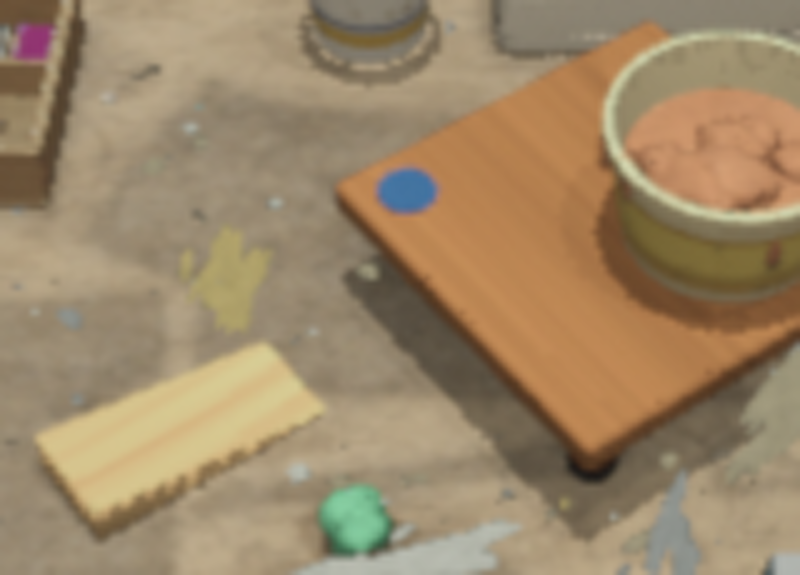

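View pics/t1.png

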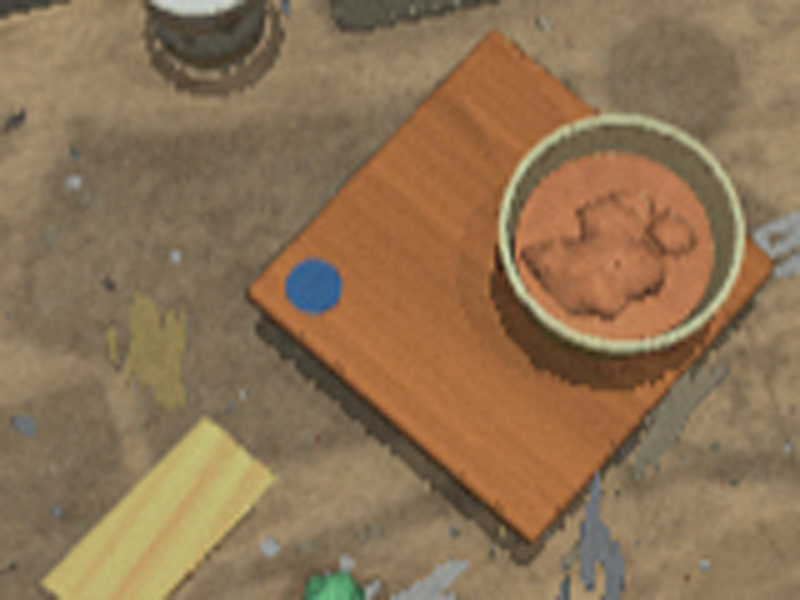

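The side crop shows the thin edge corners at (267,343) and (323,408), the back top corners at (37,440) and (100,523), the dot at (407,191) and the ball at (355,520). The top crop shows the thin edge at (207,418) and (275,477), the left back corner at (42,582) and the dot at (314,286).

```bash
python3 - <<'E'
from h import *
np.set_printoptions(precision=1,suppress=True)
S=lambda a:(200+(a[0]-2)/5,155+(a[1]-2)/5); T=lambda a:(205+(a[0]-2)/5,130+(a[1]-2)/5)
P={}
for n,a,b,z in [('dot',(407,191),(314,286),63),('cL',(340,187),(250,292),63),('cF',(652,24),(493,32),63),('cN',(590,455),(533,543),63),
 ('tipA',(267,343),(207,418),2),('tipB',(323,408),(275,477),2),('backA',(37,440),(42,582),24),('backB',(100,523),((229.6-205)*5,(259-130)*5),24),('ball',(355,520),(335,600),16)]:
    p,e=tri(S(a),T(b)); P[n]=(atz('side',*S(a),z)+atz('top',*T(b),z))/2; print(n,p,e,'z-fixed',atz('side',*S(a),z),atz('top',*T(b),z))
t=(P['tipA']+P['tipB'])/2;b=(P['backA']+P['backB'])/2
d=t-b;print('tip',t[:2],'back',b[:2],'len',np.hypot(*d[:2]),'ang',np.degrees(np.arctan2(d[1],d[0])))
f=P['dot']-t;print('to foot',np.hypot(*f[:2]),np.degrees(np.arctan2(f[1],f[0])))
print('width',np.linalg.norm(P['tipA']-P['tipB']),np.linalg.norm(P['backA']-P['backB']))
q=P['cF']-P['cL'];r=P['cN']-P['cL'];print('board',np.linalg.norm(q),np.linalg.norm(r),np.degrees(np.arctan2(q[1],q[0])),np.degrees(np.arctan2(r[1],r[0])))
E
```

```text
dot [601.1 162.8  59.9] 0.37260139369837636 z-fixed [598.5 161.8  63. ] [600.2 162.8  63. ]
cL [596.8 194.   58. ] 1.1041341196350245 z-fixed [592.6 192.   63. ] [595.2 194.2  63. ]
cF [742.7  79.4  57.3] 2.007816417162864 z-fixed [737.2  77.6  63. ] [739.9  80.6  63. ]
cN [479.9  48.2  56.8] 1.13974852033538 z-fixed [475.7  47.   63. ] [478.8  49.3  63. ]
tipA [543.7 215.3  -0.1] 1.4612536258873732 z-fixed [542.4 214.    2. ] [543.  215.8   2. ]
tipB [514.7 178.3  -0.3] 0.5514722196216428 z-fixed [513.1 177.5   2. ] [514.2 178.5   2. ]
backA [451.1 290.5  16.8] 0.8454781410138996 z-fixed [446.5 287.1  24. ] [450.1 289.7  24. ]
backB [422.4 249.3   8.8] 1.6809960423372963 z-fixed [412.7 244.7  24. ] [421.4 246.7  24. ]
ball [451.6 143.3  11.7] 0.26478674984135636 z-fixed [448.8 142.2  16. ] [451.1 143.4  16. ]
tip [528.2 196.4] back [432.6 267. ] len 118.8114849082683 ang -36.471545433594954
to foot 78.90810575390987 -25.626757536466055
width 46.964981392442645 52.957801033047666
board 184.19273588073844 186.05046811899786 -38.23338564589791 -128.8262595456275
```

Request:
carry_out --plan '[[[0, 0, 0], [0, 0, 5.1], 20], [[0, 0, 0], [0, 0, 5.1], 20], [[0, 0, 0], [0, 0, 5.1], 20], [[0, 0, 0], [0, 0, 5.1], 20], [[0, 0, 0], [0, 0, 0], 20]]'

```text
t: 0.62
tcp_pos: [167.9, 575.8, 231.0]
tcp_rot: [[-0.8, 0.6, -0.0], [0.6, 0.8, -0.001], [-0.0, -0.001, -1.0]]
force: [-0.2, -0.3, -0.1]
grip_width: 25.7
gripper_force: 0.0
```

Request:
carry_out --plan '[[[-23.7, -5.9, 0], [0, 0, 0], 20], [[-23.7, -5.9, 0], [0, 0, 0], 20], [[-23.7, -5.9, 0], [0, 0, 0], 20], [[-23.7, -5.9, 0], [0, 0, 0], 20], [[-23.7, -5.9, 0], [0, 0, 0], 20]]'

```text
t: 1.03
tcp_pos: [245.9, 480.6, 231.2]
tcp_rot: [[-0.804, 0.594, -0.0], [0.594, 0.804, -0.0], [-0.0, -0.0, -1.0]]
force: [0.2, 0.6, -0.5]
grip_width: 16.9
gripper_force: 0.0
```

Request:
carry_out --plan '[[[-23.7, -5.9, 0], [0, 0, 0], 20], [[-23.7, -5.9, 0], [0, 0, 0], 20], [[-23.7, -5.9, 0], [0, 0, 0], 20], [[-23.7, -5.9, 0], [0, 0, 0], 20], [[-23.7, -5.9, 0], [0, 0, 0], 20]]'

```text
t: 1.45
tcp_pos: [323.4, 386.1, 231.3]
tcp_rot: [[-0.804, 0.594, -0.0], [0.594, 0.804, -0.0], [-0.0, -0.0, -1.0]]
force: [0.8, 0.5, -0.4]
grip_width: 17.1
gripper_force: 0.0
```

Request:
carry_out --plan '[[[-23.7, -5.9, 0], [0, 0, 0], 20], [[-23.7, -5.9, 0], [0, 0, 0], 20], [[-23.7, -5.9, 0], [0, 0, 0], 20], [[-23.7, -5.9, 0], [0, 0, 0], 20], [[0, 0, 0], [0, 0, 0], 20]]'

```text
t: 1.87
tcp_pos: [387.3, 309.0, 231.4]
tcp_rot: [[-0.802, 0.597, 0.002], [0.597, 0.802, -0.001], [-0.002, -0.0, -1.0]]
force: [-0.1, 0.6, -0.1]
grip_width: 17.3
gripper_force: 0.0
```

Request:
carry_out --plan '[[[-4, -1.3, 36], [0, 0, 0], 20], [[-4, -1.3, 36], [0, 0, 0], 20], [[-4, -1.3, 36], [0, 0, 0], 20], [[-4, -1.3, 36], [0, 0, 0], 20], [[-4, -1.3, 36], [0, 0, 0], 20]]'

```text
t: 2.28
tcp_pos: [396.9, 294.8, 50.1]
tcp_rot: [[-0.804, 0.595, 0.001], [0.595, 0.804, 0.001], [-0.0, 0.001, -1.0]]
force: [0.7, 0.7, -0.2]
grip_width: 16.9
gripper_force: 0.0
```

Request:
carry_out --plan '[[[0, 0, 15], [0, 0, 0], 20], [[0, 0, 15], [0, 0, 0], 20], [[0, 0, 10], [0, 0, 0], 20], [[0, 0, 4], [0, 0, 0], 20], [[0, 0, 0], [0, 0, 0], 20]]'

```text
t: 2.7
tcp_pos: [396.5, 294.5, 6.7]
tcp_rot: [[-0.803, 0.596, -0.001], [0.596, 0.803, -0.001], [0.001, -0.001, -1.0]]
force: [-0.5, -0.3, 0.3]
grip_width: 17.0
gripper_force: 0.0
```

```bash
python3 - <<'E'
from h import *
crop('top',165,140,200,150,4,'t2')
E
```

```text
(no output)
```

View pics/t2.png

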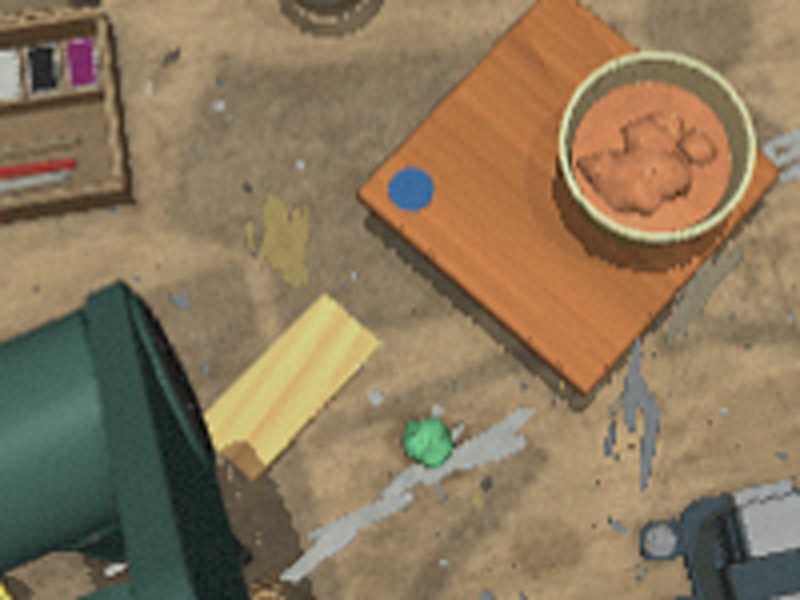

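The tip corners in this crop are at (327,295) and (378,343), the right back corner at about (258,478) and the dot at (411,189). These agree with the earlier fit, so I'll approach and square up.

Request:
carry_out --plan '[[[-9, 0, 0], [0, 0, 0], 20], [[-9, 0, 0], [0, 0, 0], 20], [[-6, 0, 0], [0, 0, 0], 20], [[-4, 0, 0], [0, 0, 0], 20], [[-4, 0, 0], [0, 0, 0], 20]]'

```text
t: 3.17
tcp_pos: [423.7, 274.9, 7.8]
tcp_rot: [[-0.802, 0.598, 0.001], [0.598, 0.802, 0.0], [-0.001, 0.001, -1.0]]
force: [-0.8, 0.1, 0.5]
grip_width: 17.1
gripper_force: 0.5
```

Request:
carry_out --plan '[[[-3, 0, 0], [0, 0, 0], 20], [[-3, 0, 0], [0, 0, 0], 20], [[-3, 0, 0], [0, 0, 0], 20], [[-3, 0, 0], [0, 0, 0], 20], [[-3, 0, 0], [0, 0, 0], 20]]'

```text
t: 3.58
tcp_pos: [434.7, 266.2, 7.3]
tcp_rot: [[-0.802, 0.597, -0.0], [0.597, 0.802, -0.0], [0.0, -0.0, -1.0]]
force: [-1.8, 0.7, 1.5]
grip_width: 16.8
gripper_force: 0.6
```

Request:
carry_out --plan '[[[-3, -0.5, 0], [0, 0, -0.4], 20], [[-3, -0.5, 0], [0, 0, -0.4], 20], [[-3, -0.5, 0], [0, 0, -0.4], 20], [[-3, -0.5, 0], [0, 0, -0.4], 20], [[-3, -0.5, 0], [0, 0, -0.4], 20]]'

```text
t: 4.0
tcp_pos: [445.6, 255.3, 7.2]
tcp_rot: [[-0.823, 0.568, -0.0], [0.568, 0.823, -0.0], [-0.0, -0.0, -1.0]]
force: [-0.4, 0.8, 0.5]
grip_width: 17.3
gripper_force: 0.2
```

Request:
carry_out --plan '[[[-3, -0.5, 0], [0, 0, -0.4], 20], [[-3, -0.5, 0], [0, 0, -0.4], 20], [[-3, -0.5, 0], [0, 0, -0.4], 20], [[-3, -0.5, 0], [0, 0, -0.4], 20], [[-3, -0.5, 0], [0, 0, -0.4], 20]]'

```text
t: 4.42
tcp_pos: [456.7, 244.9, 7.3]
tcp_rot: [[-0.842, 0.539, 0.0], [0.539, 0.842, -0.0], [-0.0, -0.0, -1.0]]
force: [0.7, -0.2, -0.3]
grip_width: 17.3
gripper_force: 0.2
```

```bash
python3 - <<'E'
from h import *
crop('top',205,130,160,120,5,'t3')
E
```

```text
(no output)
```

View pics/t3.png

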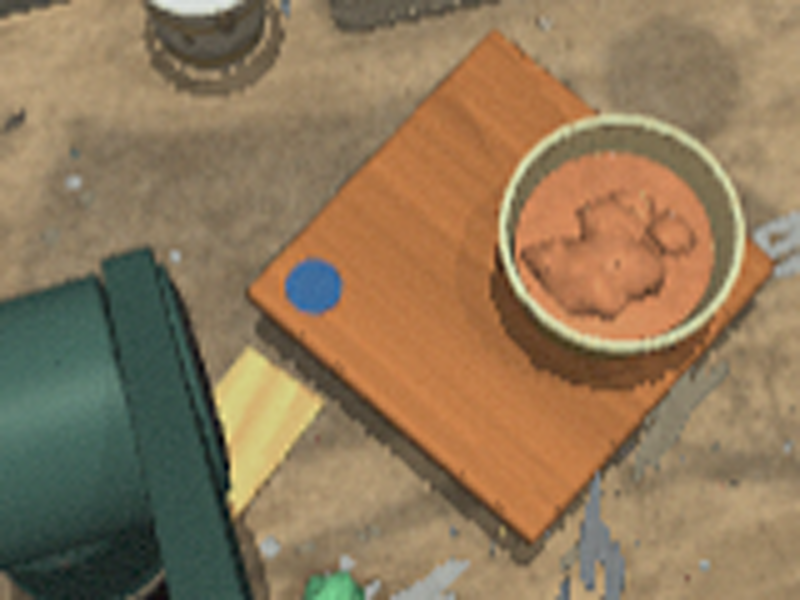

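The tip corners are now at (253,347) and (321,403), just short of the board's edge. The dot is unchanged at (314,286).

```bash
python3 - <<'E'
from h import *
T=lambda a:(205+(a[0]-2)/5,130+(a[1]-2)/5)
A,B=[atz('top',*T(a),2)[:2] for a in((253,347),(321,403))]
d=atz('top',*T((314,286)),63)[:2]
m=(A+B)/2;e=A-B;print(A,B,m,d,np.hypot(*e),'yaw',np.degrees(np.arctan2(e[1],e[0]))-90)
f=d-m;print('foot',np.hypot(*f),np.degrees(np.arctan2(f[1],f[0])))
s=env.get_state();print(s['tcp_pos'],m-s['tcp_pos'][:2])
E
```

```text
[582.24210073 194.72678425] [554.56020807 157.35483944] [568.4011544  176.04081185] [600.19179042 162.81326237] 46.50752025722671 yaw -36.52783629353025
foot 34.43272576679474 -22.591374023677165
[457.24896829 244.67668904   7.32265653] [111.15218611 -68.6358772 ]
```

Request:
carry_out --plan '[[[-3, -0.55, 0], [0, 0, -0.45], 20], [[-3, -0.55, 0], [0, 0, -0.45], 20], [[-3, -0.55, 0], [0, 0, -0.45], 20], [[-3, -0.55, 0], [0, 0, -0.45], 20], [[-3, -0.55, 0], [0, 0, -0.45], 20]]'

```text
t: 4.88
tcp_pos: [468.0, 234.7, 7.3]
tcp_rot: [[-0.863, 0.505, -0.0], [0.505, 0.863, -0.0], [-0.0, -0.0, -1.0]]
force: [0.5, 0.1, -0.1]
grip_width: 17.2
gripper_force: 0.3
```

Request:
carry_out --plan '[[[-3, -0.55, 0], [0, 0, -0.45], 20], [[-3, -0.55, 0], [0, 0, -0.45], 20], [[-3, -0.55, 0], [0, 0, -0.45], 20], [[-3, -0.55, 0], [0, 0, -0.45], 20], [[-3, -0.55, 0], [0, 0, -0.45], 20]]'

```text
t: 5.3
tcp_pos: [479.7, 224.9, 7.3]
tcp_rot: [[-0.882, 0.471, -0.0], [0.471, 0.882, -0.0], [0.0, -0.0, -1.0]]
force: [0.1, 0.0, 0.5]
grip_width: 16.9
gripper_force: 0.4
```

Request:
carry_out --plan '[[[-2, 0, 0], [0, 0, 0], 20], [[-2, 0, 0], [0, 0, 0], 20], [[-2, 0, 0], [0, 0, 0], 20], [[-2, 0, 0], [0, 0, 0], 20], [[-2, 0, 0], [0, 0, 0], 20]]'

```text
t: 5.72
tcp_pos: [488.4, 220.3, 7.3]
tcp_rot: [[-0.882, 0.472, -0.0], [0.472, 0.882, -0.0], [0.0, -0.0, -1.0]]
force: [-1.0, 0.2, 0.3]
grip_width: 16.9
gripper_force: 0.4
```

```bash
python3 - <<'E'
from h import *
crop('side',220,165,120,90,6,'s4')
s=env.get_state();p=s['tcp_pos'][:2];u=-s['tcp_rot'][:2,0];d=np.array([600,162.5])-p
print(p,'heading',np.degrees(np.arctan2(u[1],u[0])),'foot ahead of TCP',d@u,'left',u[0]*d[1]-u[1]*d[0],'foot past tip s=',131-d@u,s['force'])
E
```

```text
[488.89978234 220.24759279] heading -28.161919525012863 foot ahead of TCP 125.20270170403505 left 1.5241266921212144 foot past tip s= 5.79729829596495 [ 0.22758225 -0.26065798 -0.8115784 ]
```

View pics/s4.png

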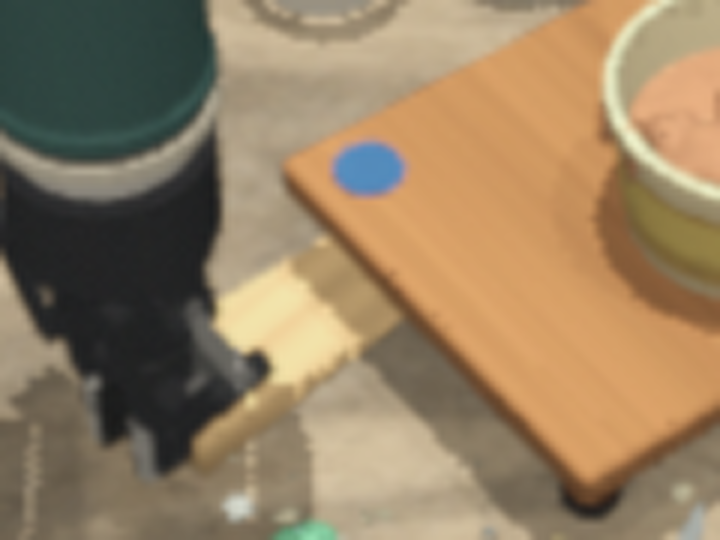

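The wedge is now part way under the board. Its right flank runs from about (205,460) to (400,320), with the dot at (368,168), and the fingers are square against the back.

Request:
carry_out --plan '[[[-2, 0, 0], [0, 0, 0], 20], [[-2, 0, 0], [0, 0, 0], 20], [[-2, 0, 0], [0, 0, 0], 20], [[-2, 0, 0], [0, 0, 0], 20], [[-2, 0, 0], [0, 0, 0], 20]]'

```text
t: 6.18
tcp_pos: [497.3, 215.6, 7.3]
tcp_rot: [[-0.882, 0.472, 0.0], [0.472, 0.882, -0.0], [-0.0, -0.0, -1.0]]
force: [-0.4, -0.1, -0.3]
grip_width: 16.9
gripper_force: 0.3
```

Request:
carry_out --plan '[[[-2, 0, 0], [0, 0, 0], 20], [[-2, 0, 0], [0, 0, 0], 20], [[-2, 0, 0], [0, 0, 0], 20], [[-2, 0, 0], [0, 0, 0], 20], [[-1, 0, 0], [0, 0, 0], 20]]'

```text
t: 6.6
tcp_pos: [505.5, 211.3, 7.3]
tcp_rot: [[-0.882, 0.472, 0.0], [0.472, 0.882, -0.0], [-0.0, 0.0, -1.0]]
force: [-0.4, 0.0, -0.4]
grip_width: 17.5
gripper_force: 0.2
```

Request:
carry_out --plan '[[[-1, 0, 0], [0, 0, 0], 20], [[-1, 0, 0], [0, 0, 0], 20], [[-1, 0, 0], [0, 0, 0], 20], [[-1, 0, 0], [0, 0, 0], 20], [[-1, 0, 0], [0, 0, 0], 20]]'

```text
t: 7.02
tcp_pos: [509.4, 209.0, 7.3]
tcp_rot: [[-0.882, 0.472, -0.0], [0.472, 0.882, -0.0], [0.0, -0.0, -1.0]]
force: [-0.0, 0.5, 0.8]
grip_width: 17.0
gripper_force: 0.4
```

Request:
carry_out --plan '[[[-0.6, 0, 0], [0, 0, 0], 20], [[-0.6, 0, 0], [0, 0, 0], 20], [[-0.6, 0, 0], [0, 0, 0], 20], [[-0.6, 0, 0], [0, 0, 0], 20], [[-0.6, 0, 0], [0, 0, 0], 20]]'

```text
t: 7.43
tcp_pos: [512.1, 207.6, 7.3]
tcp_rot: [[-0.882, 0.472, -0.0], [0.472, 0.882, -0.0], [0.0, -0.0, -1.0]]
force: [0.8, 0.2, -0.1]
grip_width: 16.9
gripper_force: 0.5
```

Request:
carry_out --plan '[[[-0.6, 0, 0], [0, 0, 0], 20], [[-0.6, 0, 0], [0, 0, 0], 20], [[-0.6, 0, 0], [0, 0, 0], 20], [[-0.6, 0, 0], [0, 0, 0], 20], [[-0.6, 0, 0], [0, 0, 0], 20]]'

```text
t: 7.85
tcp_pos: [514.7, 206.2, 7.3]
tcp_rot: [[-0.882, 0.472, -0.0], [0.472, 0.882, -0.0], [0.0, -0.0, -1.0]]
force: [-1.2, -0.2, 1.6]
grip_width: 16.9
gripper_force: 0.6
```

```bash
cat > f.py <<'E'
from h import *
F=[]
for _ in range(5): capture('top'); F.append(env.get_state()['force'])
s=env.get_state();u=-s['tcp_rot'][:,0];print('push',-np.mean(F,0)@u,'mean',np.mean(F,0).round(2),s['tcp_pos'].round(2))
E
python3 f.py
```

```text
push 0.2526284076319665 mean [-0.31 -0.04 -0.08] [514.95 206.18   7.3 ]
```

Request:
carry_out --plan '[[[-0.6, 0, 0], [0, 0, 0], 20], [[-0.6, 0, 0], [0, 0, 0], 20], [[-0.6, 0, 0], [0, 0, 0], 20], [[-0.6, 0, 0], [0, 0, 0], 20], [[-0.6, 0, 0], [0, 0, 0], 20]]'

```text
t: 8.52
tcp_pos: [517.4, 204.8, 7.3]
tcp_rot: [[-0.882, 0.472, -0.0], [0.472, 0.882, -0.0], [-0.0, -0.0, -1.0]]
force: [-1.5, 0.2, 1.1]
grip_width: 17.0
gripper_force: 0.4
```

```bash
python3 f.py
```

```text
push 0.21332577301743685 mean [-0.21  0.05  0.01] [517.58 204.78   7.31]
```

Not biting yet.

Request:
carry_out --plan '[[[-0.6, 0, 0], [0, 0, 0], 20], [[-0.6, 0, 0], [0, 0, 0], 20], [[-0.6, 0, 0], [0, 0, 0], 20], [[-0.6, 0, 0], [0, 0, 0], 20], [[-0.6, 0, 0], [0, 0, 0], 20]]'

```text
t: 9.18
tcp_pos: [520.0, 203.4, 7.3]
tcp_rot: [[-0.882, 0.472, -0.0], [0.472, 0.882, -0.0], [0.0, -0.0, -1.0]]
force: [-1.0, 1.0, 0.7]
grip_width: 17.2
gripper_force: 0.5
```

```bash
python3 f.py
```

```text
push 0.393332280233102 mean [-0.33  0.22 -0.2 ] [520.17 203.34   7.27]
```

Request:
carry_out --plan '[[[-0.6, 0, 0], [0, 0, 0], 20], [[-0.6, 0, 0], [0, 0, 0], 20], [[-0.6, 0, 0], [0, 0, 0], 20], [[-0.6, 0, 0], [0, 0, 0], 20], [[-0.6, 0, 0], [0, 0, 0], 20]]'

```text
t: 9.85
tcp_pos: [522.7, 201.9, 7.3]
tcp_rot: [[-0.882, 0.472, -0.0], [0.472, 0.882, -0.0], [-0.0, -0.0, -1.0]]
force: [-1.1, 1.5, -0.3]
grip_width: 17.0
gripper_force: 0.3
```

```bash
python3 f.py
```

```text
push 0.12614499250167327 mean [-0.1   0.08  0.01] [522.87 201.95   7.31]
```

Request:
carry_out --plan '[[[-0.6, 0, 0], [0, 0, 0], 20], [[-0.6, 0, 0], [0, 0, 0], 20], [[-0.6, 0, 0], [0, 0, 0], 20], [[-0.6, 0, 0], [0, 0, 0], 20], [[-0.6, 0, 0], [0, 0, 0], 20]]'

```text
t: 10.52
tcp_pos: [525.2, 200.6, 7.3]
tcp_rot: [[-0.882, 0.472, -0.0], [0.472, 0.882, -0.0], [0.0, -0.0, -1.0]]
force: [-0.6, 1.1, 1.6]
grip_width: 17.1
gripper_force: 0.6
```

```bash
python3 f.py
```

```text
push 0.19285719123849296 mean [-0.23 -0.02  0.21] [525.47 200.51   7.27]
```

Request:
carry_out --plan '[[[-0.6, 0, 0], [0, 0, 0], 20], [[-0.6, 0, 0], [0, 0, 0], 20], [[-0.6, 0, 0], [0, 0, 0], 20], [[-0.6, 0, 0], [0, 0, 0], 20], [[-0.6, 0, 0], [0, 0, 0], 20]]'

```text
t: 11.18
tcp_pos: [528.0, 199.1, 7.3]
tcp_rot: [[-0.882, 0.472, -0.0], [0.472, 0.882, -0.0], [-0.0, -0.0, -1.0]]
force: [-0.5, 0.0, -0.2]
grip_width: 17.5
gripper_force: 0.2
```

```bash
python3 f.py
```

```text
push -0.0963972339473547 mean [-0.03 -0.25  0.01] [528.13 199.13   7.31]
```

Request:
carry_out --plan '[[[-0.6, 0, 0], [0, 0, 0], 20], [[-0.6, 0, 0], [0, 0, 0], 20], [[-0.6, 0, 0], [0, 0, 0], 20], [[-0.6, 0, 0], [0, 0, 0], 20], [[-0.6, 0, 0], [0, 0, 0], 20]]'

```text
t: 11.85
tcp_pos: [530.5, 197.7, 7.3]
tcp_rot: [[-0.882, 0.472, -0.0], [0.472, 0.882, -0.0], [0.0, -0.0, -1.0]]
force: [-1.5, 0.4, 0.8]
grip_width: 17.1
gripper_force: 0.6
```

```bash
python3 f.py
```

```text
push 0.3176491474882241 mean [-0.2   0.3   0.22] [530.71 197.67   7.28]
```

Request:
carry_out --plan '[[[-0.6, 0, 0], [0, 0, 0], 20], [[-0.6, 0, 0], [0, 0, 0], 20], [[-0.6, 0, 0], [0, 0, 0], 20], [[-0.6, 0, 0], [0, 0, 0], 20], [[-0.6, 0, 0], [0, 0, 0], 20]]'

```text
t: 12.52
tcp_pos: [533.3, 196.3, 7.3]
tcp_rot: [[-0.882, 0.472, 0.0], [0.472, 0.882, -0.0], [-0.0, -0.0, -1.0]]
force: [-0.9, 0.0, -0.6]
grip_width: 17.1
gripper_force: 0.2
```

```bash
python3 f.py
```

```text
push 0.37054815714621897 mean [-0.4   0.04  0.14] [533.44 196.29   7.32]
```

Request:
carry_out --plan '[[[-0.6, 0, 0], [0, 0, 0], 20], [[-0.6, 0, 0], [0, 0, 0], 20], [[-0.6, 0, 0], [0, 0, 0], 20], [[-0.6, 0, 0], [0, 0, 0], 20], [[-0.6, 0, 0], [0, 0, 0], 20]]'

```text
t: 13.18
tcp_pos: [535.8, 194.9, 7.3]
tcp_rot: [[-0.882, 0.472, -0.0], [0.472, 0.882, -0.0], [0.0, -0.0, -1.0]]
force: [-0.2, 0.9, 1.5]
grip_width: 17.0
gripper_force: 0.6
```

```bash
python3 f.py
```

```text
push -0.07357022152726009 mean [0.14 0.1  0.32] [536.07 194.84   7.29]
```

Request:
carry_out --plan '[[[-0.6, 0, 0], [0, 0, 0], 20], [[-0.6, 0, 0], [0, 0, 0], 20], [[-0.6, 0, 0], [0, 0, 0], 20], [[-0.6, 0, 0], [0, 0, 0], 20], [[-0.6, 0, 0], [0, 0, 0], 20]]'

```text
t: 13.85
tcp_pos: [537.7, 193.7, 7.2]
tcp_rot: [[-0.882, 0.472, -0.002], [0.472, 0.882, 0.0], [0.001, -0.001, -1.0]]
force: [-4.1, 2.6, 3.1]
grip_width: 17.1
gripper_force: 2.6
```

```bash
python3 f.py
```

```text
push 5.338471411809414 mean [-4.46  2.98  3.87] [537.76 193.62   7.25]
```

Bite felt at about 5 N. Backing off straight and lifting.

Request:
carry_out --plan '[[[2, 0, 0], [0, 0, 0], 20], [[4, 0, 0], [0, 0, 0], 20], [[10, 0, 0], [0, 0, 0], 20], [[14, 0, 0], [0, 0, 0], 20], [[14, 0, 0], [0, 0, 0], 20]]'

```text
t: 14.52
tcp_pos: [498.6, 214.6, 7.2]
tcp_rot: [[-0.881, 0.472, -0.0], [0.472, 0.881, -0.0], [-0.0, -0.0, -1.0]]
force: [-0.7, 0.3, -0.2]
grip_width: 17.0
gripper_force: 0.0
```

Request:
carry_out --plan '[[[0, 0, -24], [0, 0, 0], 0], [[0, 0, -24], [0, 0, 0], 0], [[0, 0, -24], [0, 0, 0], 0], [[0, 0, -24], [0, 0, 0], 0], [[0, 0, -4], [0, 0, 0], 0]]'

```text
t: 14.93
tcp_pos: [500.6, 215.6, 110.8]
tcp_rot: [[-0.882, 0.471, 0.005], [0.471, 0.882, 0.001], [-0.004, 0.004, -1.0]]
force: [0.8, 0.4, 0.5]
grip_width: 0.0
gripper_force: 0.0
```

```bash
python3 - <<'E'
from h import *
crop('side',220,155,140,105,5,'s5')
s=env.get_state();d=np.array([600,162.5,0])-s['tcp_pos'];print(s['tcp_pos'],s['tcp_rot'].T@d)
E
python3 f.py
```

```text
[500.4051875  215.46718312 109.95761347] [-112.41794595   -0.16473771  110.35172954]
push 0.2638536201749617 mean [-0.29  0.01 -0.3 ] [498.23 214.07 105.88]
```

View pics/s5.png

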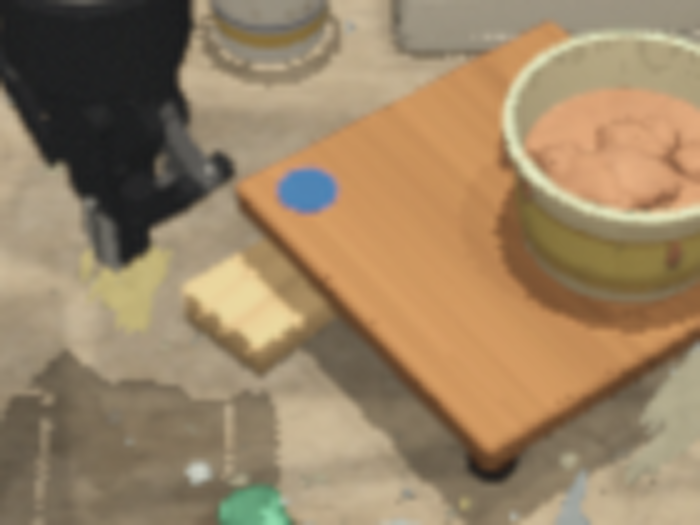

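The wedge sits under the corner and the dot, at (307,190), has not moved. I'll press the dot now.

Request:
carry_out --plan '[[[-23, 0, 0], [0, 0, 0], 0], [[-23, 0, 0], [0, 0, 0], 0], [[-23, 0, 0], [0, 0, 0], 0], [[-23, 0, 0], [0, 0, 0], 0], [[-22, 0, 0], [0, 0, 0], 0]]'

```text
t: 15.65
tcp_pos: [600.3, 159.7, 105.6]
tcp_rot: [[-0.882, 0.472, -0.003], [0.472, 0.882, -0.001], [0.002, -0.002, -1.0]]
force: [0.1, 0.7, 1.6]
grip_width: 0.1
gripper_force: 0.0
```

Request:
carry_out --plan '[[[0, 0, 12], [0, 0, 0], 0], [[0, 0, 12], [0, 0, 0], 0], [[0, 0, 8], [0, 0, 0], 0], [[0, 0, 4], [0, 0, 0], 0], [[0, 0, 1], [0, 0, 0], 0]]'

```text
t: 16.07
tcp_pos: [597.8, 160.7, 68.3]
tcp_rot: [[-0.882, 0.471, -0.004], [0.471, 0.882, -0.001], [0.004, -0.003, -1.0]]
force: [-0.7, 0.5, 0.6]
grip_width: -0.1
gripper_force: 0.0
```

```bash
python3 f.py
```

```text
push 0.18410981331658122 mean [-0.19  0.03 -0.12] [600.44 160.81  70.89]
```

Request:
carry_out --plan '[[[0, 1.2, 1.5], [0, 0, 0], 0], [[0, 0, 1.5], [0, 0, 0], 0], [[0, 0, 1.5], [0, 0, 0], 0], [[0, 0, 1], [0, 0, 0], 0], [[0, 0, 1], [0, 0, 0], 0]]'

```text
t: 16.73
tcp_pos: [600.8, 161.5, 63.7]
tcp_rot: [[-0.882, 0.472, -0.0], [0.472, 0.882, -0.0], [0.0, -0.0, -1.0]]
force: [-0.2, -0.7, 0.2]
grip_width: -0.1
gripper_force: 0.0
```

```bash
python3 f.py
```

```text
push -0.4289445570371599 mean [ 0.2  -0.54 -0.  ] [600.85 161.5   63.78]
```

Request:
carry_out --plan '[[[0, 0, 0.5], [0, 0, 0], 0], [[0, 0, 0.5], [0, 0, 0], 0], [[0, 0, 0.5], [0, 0, 0], 0], [[0, 0, 0], [0, 0, 0], 0], [[0, 0, 0], [0, 0, 0], 0]]'

```text
t: 17.4
tcp_pos: [600.9, 161.6, 62.7]
tcp_rot: [[-0.882, 0.472, 0.0], [0.472, 0.882, -0.0], [-0.0, 0.0, -1.0]]
force: [-1.3, -0.2, 4.6]
grip_width: -0.0
gripper_force: 2.2
```

```bash
python3 f.py
```

```text
push 1.1208708066606088 mean [-1.32 -0.08  5.42] [600.9  161.57  62.65]
```

Request:
carry_out --plan '[[[0, 0, 0.5], [0, 0, 0], 0], [[0, 0, 0.5], [0, 0, 0], 0], [[0, 0, 0], [0, 0, 0], 0], [[0, 0, 0], [0, 0, 0], 0], [[0, 0, 0], [0, 0, 0], 0]]'

```text
t: 18.07
tcp_pos: [601.0, 161.6, 62.5]
tcp_rot: [[-0.882, 0.472, 0.001], [0.472, 0.882, 0.0], [-0.001, 0.0, -1.0]]
force: [-3.6, 0.4, 11.5]
grip_width: -0.1
gripper_force: 6.0
```

```bash
python3 f.py
```

```text
push 2.966918282607553 mean [-3.58 -0.39 12.03] [601.   161.64  62.47]
```

Request:
carry_out --plan '[[[0.2, 0, 0.5], [0, 0, 0], 0], [[0.2, 0, 0.5], [0, 0, 0], 0], [[0, 0, 0.4], [0, 0, 0], 0], [[0, 0, 0], [0, 0, 0], 0], [[0, 0, 0], [0, 0, 0], 0]]'

```text
t: 18.73
tcp_pos: [601.0, 161.7, 62.3]
tcp_rot: [[-0.882, 0.472, 0.002], [0.472, 0.882, -0.0], [-0.001, 0.001, -1.0]]
force: [-5.9, -0.5, 21.1]
grip_width: 0.2
gripper_force: 10.4
```

```bash
python3 f.py
```

```text
push 4.390472949010102 mean [-5.56 -1.01 21.04] [601.03 161.71  62.3 ]
```

It holds 21 N with only about 0.4 mm of give, so I'll release and clear the hand.

Request:
carry_out --plan '[[[0, 0, -1.2], [0, 0, 0], 0], [[0, 0, -1.2], [0, 0, 0], 0], [[0, 0, -10], [0, 0, 0], 0], [[0, 0, -25], [0, 0, 0], 0], [[0, 0, -30], [0, 0, 0], 0]]'

```text
t: 19.4
tcp_pos: [598.5, 161.4, 126.1]
tcp_rot: [[-0.882, 0.472, -0.005], [0.472, 0.882, -0.001], [0.004, -0.003, -1.0]]
force: [0.2, 0.1, -0.3]
grip_width: 0.1
gripper_force: 0.0
```

Request:
carry_out --plan '[[[10, 0, -25], [0, 0, 0], 0], [[20, 0, -20], [0, 0, 0], 0], [[25, 0, -10], [0, 0, 0], 0], [[25, 0, 0], [0, 0, 0], 0], [[20, 0, 0], [0, 0, 0], 0]]'

```text
t: 19.82
tcp_pos: [511.3, 209.6, 183.5]
tcp_rot: [[-0.882, 0.472, 0.001], [0.472, 0.882, 0.001], [-0.001, 0.001, -1.0]]
force: [-0.5, 0.9, -1.3]
grip_width: 0.2
gripper_force: 0.0
```

Request:
carry_out --plan '[[[20, 0, 0], [0, 0, 0], 0], [[20, 0, 0], [0, 0, 0], 0], [[10, 0, 0], [0, 0, 0], 0], [[0, 0, 0], [0, 0, 0], 0], [[0, 0, 0], [0, 0, 0], 0]]'

```text
t: 20.23
tcp_pos: [468.6, 232.6, 182.5]
tcp_rot: [[-0.882, 0.471, 0.001], [0.471, 0.882, -0.0], [-0.001, 0.0, -1.0]]
force: [1.0, -0.6, 0.1]
grip_width: 0.2
gripper_force: 0.0
```

```bash
python3 - <<'E'
from h import *
crop('side',220,155,140,105,5,'s6')
E
python3 f.py
```

```text
push 0.04418718959250096 mean [-0.02  0.05 -0.47] [469.05 232.15 182.21]
```

View pics/s6.png

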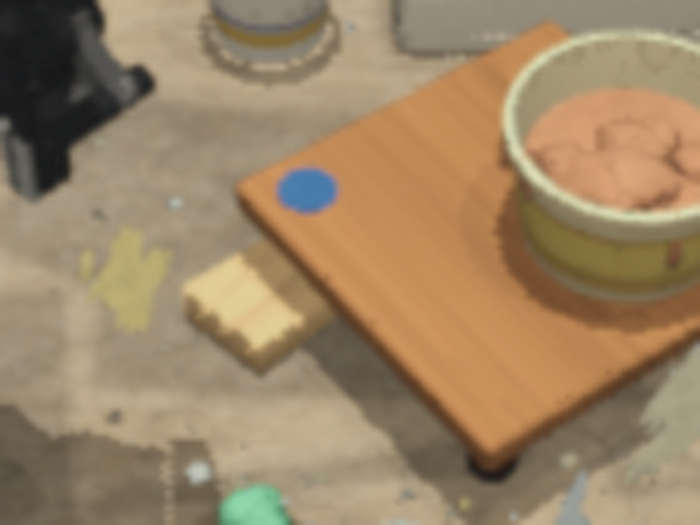

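The stand's dot is still at (307,190) and the wedge back is at (240,310), both unchanged, with the hand clear. Handing in.

```bash
python3 -c "
from rig import env
print(env.finish_job())"
```

```text
the job is handed in; nothing more can be done
None
```

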